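# Reload the ratcheting bread slicer

### The job

The pusher of the bread slicer stands too far forward for the new loaf, and its ratchet will not let it go back: flip the red pawl over backward so that it stays open, then draw the pusher all the way back to its stop. Then lift the loaf off the bread board and lower it, right side up and without dropping it, flat into the trough, wholly between the white pusher plate and the slotted slicing posts. Leave the pawl open and the pusher back, and do not disturb the other things.

Things in the scene. Friction and masses are not known exactly. Their poses are not given: they have to be found in the camera images.
- slicer: Bread slicing guide, fixed to the table: wooden base 400 x 110 x 14 mm. Origin: centre of its underside; x runs along it from the ratchet end (-x) to the slotted wooden slicing posts (+x: from x = 171 mm, 100 mm high, 80 mm free between left and right), y across, z up. x, y, z below are in this frame, measured from this origin. Nothing on it is taller than 118 mm.
- trough (a point): Middle of the trough's floor (x = 86, y = 0, z = 14 mm), where the middle of the loaf's underside belongs. The trough runs from x = 0 (face of the pusher plate when fully back) to 171 mm, between two rails along x with inner sides at y = -37 and +37 mm, 6 mm thick, tops at z = 26 mm: keep fingertips above them. Axes as the slicer's.
- pusher (a joint): Position of the pusher along the slicer's x, in m: 0 is fully back against its stop, up to 0.10 forward; it starts at 0.065 to 0.095. It slides with about 2 N of friction (more if moved fast) and stays where it is left. While the pawl is down the ratchet lets it go forward only (under 10 mm of play backward).
- pusher_grip (a point): On the pusher's black handle, in its middle axis at z = 100 mm: an upright block 22 mm in x, 26 mm in y, from z = 60 to 118 mm, on a white plate 66 mm wide (y), 14 mm thick, top at z = 62 mm, front face 11 mm forward of this point. A toothed steel bar 16 mm wide runs from the plate backward under the pawl, teeth up to z = 32 mm.
- pawl (a joint): Angle of the red pawl, rad: about 0 to 0.2 is down, in the teeth; it grows as the tab is swung up and backward (towards the slicer's -x) to its stop at 1.9, thrown open. Very light (under 1 N at the tab); its own weight keeps it at either end, and it falls over by itself past about 1.2.
- pawl_hinge (a point): The pawl's hinge axis (along the slicer's y), on the slicer at x = -100, y = 0, z = 37 mm, between two steel cheeks 38 mm wide overall, 26 mm long in x, tops at z = 50 mm.
- pawl_tab (a point): Free end of the pawl's red tab: a straight blade from the hinge, 64 mm long, 16 mm wide (y), 5 mm thick. Pawl down, it leans up and forward (+x) at 50 degrees, end 41 mm forward of and 49 mm above the hinge; open, it lies backward, 21 degrees above level. Below it the pawl's level arm (top z = 41 mm) reaches 42 mm forward. Shut fingers can sweep it back, or pinch it across y and carry it round.
- board: Wooden bread board, 270 x 110 x 18 mm, fixed; origin at the centre of its underside, x along its length. The loaf and the heel of another loaf lie on it.
- loaf: The new loaf: brown crusty bread, rigid, 140 mm long (x), 60 mm wide (y), 66 mm high with a rounded top; sides upright from z = 10 to 40 mm. Origin: centre of its underside. Mass 0.17 to 0.35 kg. Either end may point to the slicing posts.
- heel: End piece of bread, 45 x 60 x 66 mm, on the board near the loaf; leave alone. Origin: centre of its underside.
- jam_jar: Jam jar with white lid, 64 mm across, 95 mm high, beside the slicer; leave alone. Origin: centre of its underside.
- bowl: White bowl, 116 mm across, 55 mm high; leave alone. Origin: centre of its underside.
- mug: Blue mug, 80 mm across, 90 mm high; leave alone. Origin: centre of its underside.
- plate: White plate, 170 mm across, 18 mm high; leave alone. Origin: centre of its underside.
- table_knife: Table knife, 200 mm long, 8 mm thick; leave alone. Origin near its middle, on its underside.
- crust_bit: Crust of bread, 35 x 30 x 28 mm, on the table; leave alone. Origin: centre of its underside.

How it is judged:
By the outcome, as a careful person would: the job done as asked, in the order asked, and still so for the second after the job is handed in, with the robot touching nothing.
It also fails if it takes over 67 s, if anything falls off the work surface, if the arm or the gripper's body presses on something with over 40 N, if the wrist force passes 120 N, or if a joint passes its speed limit or range.

### The arm

A 7-joint arm with a two-finger parallel gripper is mounted at the origin on the work surface. World frame = base frame: x ahead of the robot, y to its left, z up, the work surface at z = 0. Lengths are in m, angles in rad, forces in N, time in s.
With the tool pointing down it reaches from about 0.35 to 0.9 m from the base axis. Payload 19.9 kg.
Tool frame: the origin (TCP) lies at the very end of the fingers, on their centre line; the grasp point (between the pads) lies 19 mm behind it; z points along the fingers, y is the line along which they close (so a half turn about z gives the same grasp; the last joint's range is limited). The gripper opens to 94 mm and grips with 3 to 60 N. Pads are 16 mm wide; open, the fingers measure 119 mm over their backs; the gripper's body (75 mm by 177 mm) begins 78 mm behind the grasp point.
Start: joints at [-1.228, 0.417, -0.01, 1.614, 0.005, 1.111, -0.053], TCP at [0.235, 0.579, 0.205] pointing down, gripper open.
Joint ranges: [-2.81, 2.81], [-0.39, 2.02], [-1.27, 1.25], [0.06, 2.57], [-1.19, 4.33], [0.19, 2], [-2.82, 2.82]. Speed limits (rad/s): [1.89, 1.89, 2.39, 2.39, 3.01, 3.01, 3.01].

### API

Orientations are given as a rotation vector (axis times angle).
In Python, from rig import ctrl gives the robot as it stands.
- The arm moves only by the shell command python3 -m pendant 'ROWS' [FORCE]. ROWS is JSON, a list of rows, each an object with "translation": the shift along the tool's x, y, z scaled (see below), a list of three; "delta_rot": the turn, a rotation vector about the tool's x, y, z scaled (see below), a list of three; "claw": the gripper's target within -1 to 1 (fully open at 1, half-way at 0, shut at -1). In form: [{"translation": [tx, ty, tz], "delta_rot": [wx, wy, wz], "claw": claw}, ...]. A call has 1 to 20 rows; each row is the pose to reach, as a shift and turn from the pose commanded when the call began, along the tool's axes at that moment; what a row does not reach only later rows make up. The controller multiplies each number of a shift by 0.2 m and each number of a turn by 45 degrees. A row lasts 1/10 s, in which the tool goes at most 50 mm and 8.59 degrees, less where a joint would pass 70% of its speed; a pose out of reach is approached as far as the arm can. A call with a number of a shift or a turn outside -1 to 1 is refused whole. A call with a gripper value outside its range is refused whole. The fingers move at their own pace and stop on an object; FORCE is the grip in N (left out, the last holds). Time passes only in rows, so rows that repeat a pose let the fingers close. It gives the time, the measured TCP pose, the force, the opening and the grip force at its end, in the units of the state.
- ctrl.sense(): the state, without advancing time (a new reading comes with each control period).
- ctrl.snapshot(name): name is "scene" or "top" or "wrist"; returns a dict with "pixels" (400x640x3 uint8, blue, green, red), "fx", "fy", "cx", "cy" (pixels), "camera_from_world" (4x4, takes a point from world to camera coordinates); the wrist camera has in their place "T_tool_cam" (4x4, takes a point from camera to tool coordinates, whose origin is the TCP and whose axes are the flange's). Camera axes: x right, y down, z forward; pixel columns grow to the right and rows downward; lengths in m; the calibration is good to about 2 mm. A picture is of the moment at which its call begins: read the wrist's pose just before it. There is no depth.
- ctrl.close_job(): hands the job in; it is judged then, once.
The state is a dict: "time_s": time; "qpos": joint angles; "dq": joint speeds; "joint_efforts": joint torques, N m; "position": TCP position; "orientation": TCP orientation; "ft_force": force on the tool from outside, world axes, zero at the start; "torque": the same for the moment, N m; "grip_width": opening from 0.0 (shut) to 1.0 (fully open); "grip_force": force on a finger pad.
Only numpy, scipy, OpenCV 4.12 (cv2) and the standard library are available. Lean on these libraries where they do the work, as an engineer would, in place of code of your own. Each camera call takes 0.05 s, during which the arm holds its last target. There are 200 camera calls.

## Working session

There is one attempt and no reset: what is moved stays moved. The work goes in short steps, Python scripts to look and compute and a shell command to move; the robot and the scene stay as the last step left them, time stands still between calls to the robot, and variables do not carry over. Pictures are saved under pics/ and viewed, at most 10 in all, crops included, and the job is handed in when it is done.

```bash
ls; mkdir -p pics; python3 - <<'E'
from rig import ctrl
import cv2,pickle
s=ctrl.sense();print(s)
d={}
for n in("scene","top"):
    d[n]=ctrl.snapshot(n);cv2.imwrite(f"pics/{n}0.png",d[n]["pixels"])
    print(n,d[n]["fx"],d[n]["cx"],d[n]["camera_from_world"])
pickle.dump(d,open("d0.pkl","wb"))
E
```

```text
pics
{'time_s': 0.0, 'qpos': array([-1.22748266,  0.41797836, -0.01028776,  1.61415262,  0.00468806,
        1.11072015, -0.05300344]), 'dq': array([-0.00052228,  0.00033646, -0.00306611, -0.00115237,  0.0008266 ,
       -0.00095519,  0.00098612]), 'joint_efforts': array([ 9.71711088e-04, -8.51248169e+01,  6.38960749e-01, -4.25976241e+01,
       -4.88966913e-02,  1.85620371e-02,  1.10850935e-04]), 'position': array([0.23449268, 0.57893745, 0.20483169]), 'orientation': array([-6.00734884e-01, -3.08346853e+00,  1.92509407e-03]), 'ft_force': array([ 0.46045478, -0.07498093,  0.05520405]), 'torque': array([ 0.04689443, -0.0075846 , -0.00826283]), 'grip_force': 0.0, 'grip_width': 0.9993619641701195}
scene 396.81269876537345 325.32943556145307 [[ 0.88621531  0.4632387   0.00568508 -0.49676617]
 [ 0.36047989 -0.68181703 -0.63653734 -0.13694899]
 [-0.29099255  0.5661585  -0.77122493  1.25290788]
 [ 0.          0.          0.          1.        ]]
top 512.1838262788216 331.89754787750275 [[ 0.02343311 -0.99970572 -0.00627357 -0.00973455]
 [-0.99563855 -0.02277002 -0.09047325  0.5685797 ]
 [ 0.09030377  0.00836627 -0.99587913  1.56762699]
 [ 0.          0.          0.          1.        ]]
```

View pics/top0.png

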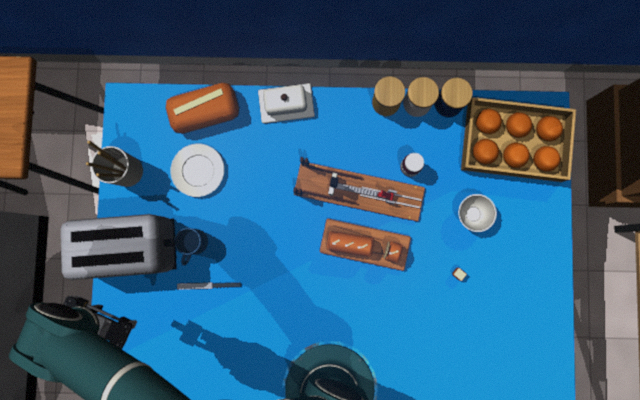

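View pics/scene0.png

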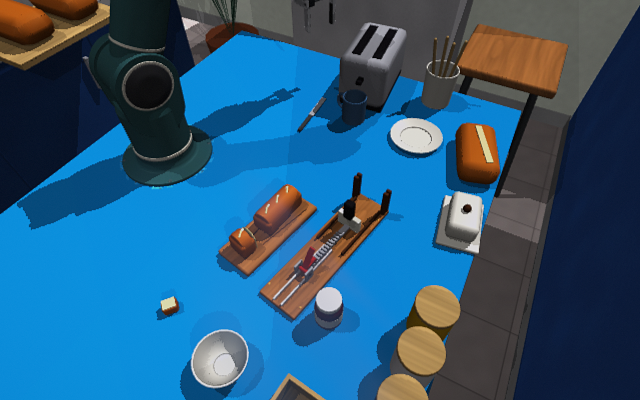

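The top view shows the slicer at (295-425, 165-220), with its posts at the left (+y) and the pawl at about (385,195). The board with loaf is at (320-410, 220-270). I'll enlarge both views.

```bash
python3 - <<'E'
import cv2,pickle,numpy as np
d=pickle.load(open("d0.pkl","rb"))
a=cv2.resize(d["top"]["pixels"][155:275,290:430],None,fx=5,fy=5,interpolation=cv2.INTER_CUBIC)
b=cv2.resize(d["scene"]["pixels"][165:320,215:400],None,fx=3.8,fy=3.8,interpolation=cv2.INTER_CUBIC)
cv2.imwrite("pics/topc.png",a);cv2.imwrite("pics/scenec.png",b)
E
```

```text
(no output)
```

View pics/topc.png

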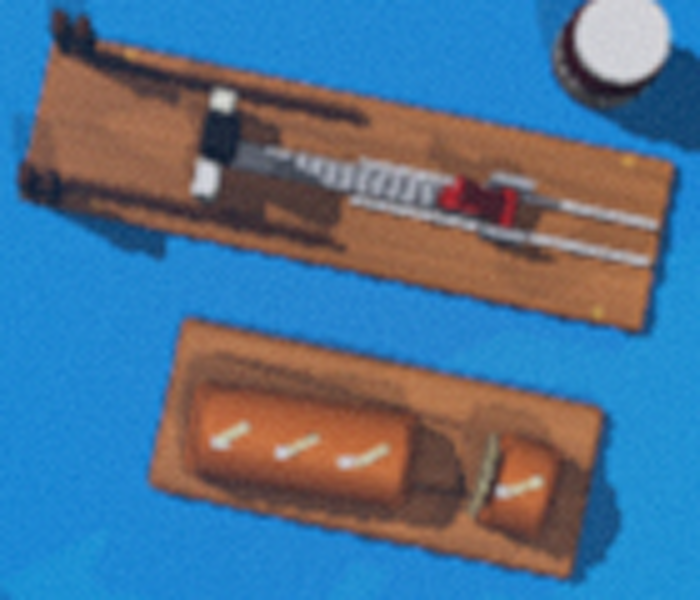

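View pics/scenec.png

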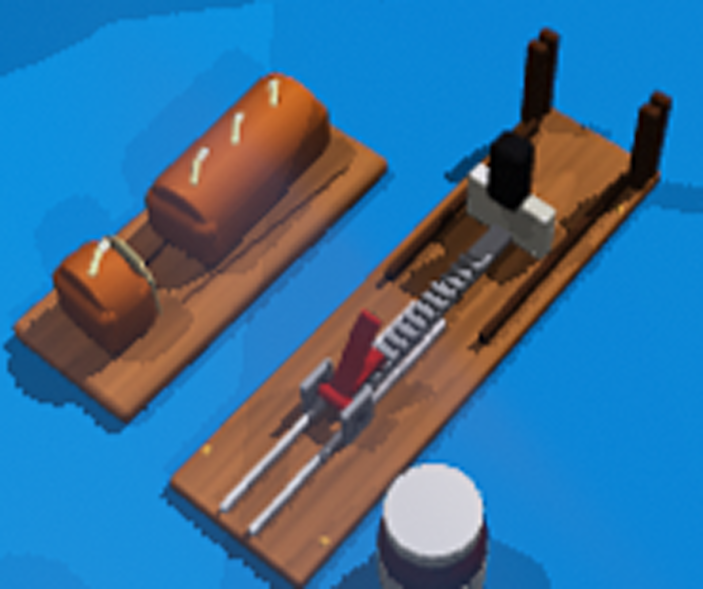

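```bash
cat > h.py <<'E'
import numpy as np,pickle
from scipy.optimize import least_squares
from scipy.spatial.transform import Rotation as R
def proj(c,P):
    M=np.array(c["camera_from_world"]);q=P@M[:3,:3].T+M[:3,3]
    return np.c_[c["fx"]*q[:,0]/q[:,2]+c["cx"],c["fy"]*q[:,1]/q[:,2]+c["cy"]]
def wristcam(c,s):
    T=np.eye(4);T[:3,:3]=R.from_rotvec(s["orientation"]).as_matrix();T[:3,3]=s["position"]
    return dict(fx=c["fx"],fy=c["fy"],cx=c["cx"],cy=c["cy"],camera_from_world=np.linalg.inv(T@np.array(c["T_tool_cam"])),pixels=c["pixels"])
def back(c,uv,z):
    M=np.array(c["camera_from_world"]);o=-M[:3,:3].T@M[:3,3]
    r=M[:3,:3].T@np.array([(uv[0]-c["cx"])/c["fx"],(uv[1]-c["cy"])/c["fy"],1]);return o+r*(z-o[2])/r[2]
def place(p,L):
    c,s=np.cos(p[2]),np.sin(p[2]);L=np.asarray(L,float)
    return np.c_[p[0]+c*L[:,0]-s*L[:,1],p[1]+s*L[:,0]+c*L[:,1],L[:,2]]
def fit(views,p0):  # views: [(cam,local pts,pixels)]
    f=lambda p:np.concatenate([(proj(c,place(p,L))-np.array(U)).ravel() for c,L,U in views])
    r=least_squares(f,p0,x_scale=[.01,.01,.01],loss="soft_l1");return r.x,r.fun
E
python3 - <<'E'
from h import *
d=pickle.load(open("d0.pkl","rb"));t=d["top"];sc=d["scene"]
T=lambda L:[((u+.5)/5-.5+290,(v+.5)/5-.5+155) for u,v in L]
S=lambda L:[((u+.5)/3.8-.5+215,(v+.5)/3.8-.5+165) for u,v in L]
C=[[-.2,-.055,.014],[-.2,.055,.014],[.2,.055,.014],[.2,-.055,.014]]
p,r=fit([(t,C,T([(675,162),(645,330),(20,200),(53,40)])),(sc,[C[1],C[3]],S([(170,485),(659,180)]))],[.6,-.1,1.5])
print("slicer",p,r.round(1))
B=[[.135,-.055,.018],[-.135,-.055,.018],[-.135,.055,.018],[.135,.055,.018]]
b,r=fit([(t,B,T([(183,320),(605,405),(575,578),(152,487)])),(sc,B[:3],S([(387,160),(125,420),(15,328)]))],[.5,-.1,1.5])
print("board",b,r.round(1))
for n,uv,z in[("handle",(222,125),.118)]: print(n,back(t,T([uv])[0],z))
# loaf rough: mid of top marks at z=.084
print("loaf",back(t,T([(297,446)])[0],.082),back(t,T([(230,437)])[0],.082),back(t,T([(362,457)])[0],.082))
for n,L in[("trough",[[.086,0,.014]]),("hinge",[[-.1,0,.037]]),("tab",[[-.059,0,.086]]),("hmin",[[0-.011,0,.1]])]:print(n,place(p,L))
from rig import ctrl
s=ctrl.sense();print(R.from_rotvec(s["orientation"]).as_matrix().round(3));print(np.array(ctrl.snapshot("wrist")["T_tool_cam"]).round(3))
E
```

```text
slicer [ 0.61125411 -0.08130951  1.39174249] [ 0.5 -0.9  0.  -0.2 -0.3  0.3  0.3 -1.7 -1.2 -0.3 -0.  -2.7]
board [ 0.44499248 -0.10244361  1.39248856] [-0.2 -0.9  0.6 -0.5 -0.1 -0.2 -1.1  0.4  0.4 -0.5 -0.2 -0.  -2.3  0.2]
handle [ 0.62969528 -0.00190556  0.118     ]
loaf [ 0.44288289 -0.05082527  0.082     ] [ 0.44729636 -0.01080363  0.082     ] [ 0.43725931 -0.08963989  0.082     ]
trough [[0.62657059 0.00331558 0.014     ]]
hinge [[ 0.59344425 -0.17971078  0.037     ]]
tab [[ 0.60074629 -0.13936626  0.086     ]]
hmin [[ 0.60929503 -0.09213365  0.1       ]]
[[-0.927  0.375 -0.   ]
 [ 0.375  0.927 -0.001]
 [-0.    -0.001 -1.   ]]
[[ 0.    -0.973 -0.231  0.067]
 [ 1.     0.     0.    -0.002]
 [-0.    -0.231  0.973 -0.179]
 [ 0.     0.     0.     1.   ]]
```

```bash
cat >> h.py <<'E'
def to(p,yaw_axis=None,tgt=None):
    """rows numbers from the current pose to world p, tool x heading yaw_axis (tool down)"""
    from rig import ctrl
    s=ctrl.sense();Rt=R.from_rotvec(s["orientation"])
    out=(Rt.inv().apply(np.array(p)-s["position"])/.2).round(3)
    w=np.zeros(3)
    if yaw_axis is not None:
        c,n=np.cos(yaw_axis),np.sin(yaw_axis)
        w=(Rt.inv()*R.from_matrix(np.array([[c,n,0],[n,-c,0],[0,0,-1]]))).as_rotvec()/(np.pi/4)
    print("t",s["time_s"],"pos",s["position"].round(4),"shift",out,"turn",w.round(3),"F",s["ft_force"].round(1),"w",round(s["grip_width"],3))
E
python3 -m pendant '[{"translation":[-0.6,-0.83,-0.4],"delta_rot":[0,0,0.87],"claw":1},{"translation":[-0.6,-0.83,-0.4],"delta_rot":[0,0,0.87],"claw":1},{"translation":[-0.6,-0.83,-0.4],"delta_rot":[0,0,0.87],"claw":1},{"translation":[-0.6,-0.83,-0.4],"delta_rot":[0,0,0.87],"claw":1},{"translation":[-0.6,-0.83,-0.4],"delta_rot":[0,0,0.87],"claw":1},{"translation":[-0.6,-0.83,-0.4],"delta_rot":[0,0,0.87],"claw":1},{"translation":[-0.6,-0.83,-0.4],"delta_rot":[0,0,0.87],"claw":1}]'
python3 -c "
from h import *
to([.53,-.03,.29],1.392)"
```

```text
time_s: 0.85
position: [0.2833, 0.3807, 0.2855]
orientation: [-1.597, -2.705, -0.001]
ft_force: [0.1, 0.6, 0.6]
grip_width: 1.0
grip_force: 0.0
t 0.85 pos [0.2833 0.3807 0.2855] shift [-2.394  0.087 -0.023] turn [ 0.    -0.001  0.87 ] F [0.1 0.6 0.6] w 1.0
```

```bash
python3 -m pendant '[{"translation":[-1,0.04,0],"delta_rot":[0,0,0.87],"claw":1},{"translation":[-1,0.04,0],"delta_rot":[0,0,0.87],"claw":1},{"translation":[-1,0.04,0],"delta_rot":[0,0,0.87],"claw":1},{"translation":[-1,0.04,0],"delta_rot":[0,0,0.87],"claw":1},{"translation":[-1,0.04,0],"delta_rot":[0,0,0.87],"claw":1},{"translation":[-1,0.04,0],"delta_rot":[0,0,0.87],"claw":1}]'
python3 -c "
from h import *
to([.53,-.03,.29],1.392)"
```

```text
time_s: 1.45
position: [0.3871, 0.2092, 0.2849]
orientation: [2.413, 2.011, -0.002]
ft_force: [0.3, 0.6, -0.2]
grip_width: 0.999
grip_force: 0.0
t 1.45 pos [0.3871 0.2092 0.2849] shift [-1.048  0.918 -0.025] turn [-0.001  0.001 -0.003] F [ 0.3  0.6 -0.2] w 0.999
```

```bash
python3 -m pendant '[{"translation":[-1,0.9,-0.02],"delta_rot":[0,0,0],"claw":-1},{"translation":[-1,0.9,-0.02],"delta_rot":[0,0,0],"claw":-1},{"translation":[-1,0.9,-0.02],"delta_rot":[0,0,0],"claw":-1},{"translation":[-1,0.9,-0.02],"delta_rot":[0,0,0],"claw":-1},{"translation":[-1,0.9,-0.02],"delta_rot":[0,0,0],"claw":-1},{"translation":[-1,0.9,-0.02],"delta_rot":[0,0,0],"claw":-1},{"translation":[-1,0.9,-0.02],"delta_rot":[0,0,0],"claw":-1},{"translation":[-1,0.9,-0.02],"delta_rot":[0,0,0],"claw":-1},{"translation":[-1,0.9,-0.02],"delta_rot":[0,0,0],"claw":-1},{"translation":[-1,0.9,-0.02],"delta_rot":[0,0,0],"claw":-1}]'
python3 - <<'E'
from h import *
from rig import ctrl
import cv2
s=ctrl.sense();c=ctrl.snapshot("wrist");w=wristcam(c,s);pickle.dump(w,open("w0.pkl","wb"));to([.53,-.03,.29],1.392)
print(s["qpos"].round(2));cv2.imwrite("pics/w0.png",c["pixels"])
E
```

```text
time_s: 2.45
position: [0.5278, -0.0186, 0.2894]
orientation: [-2.409, -2.016, -0.0]
ft_force: [-0.2, -0.4, -0.5]
grip_width: 0.183
grip_force: 0.0
t 2.5 pos [ 0.5279 -0.0189  0.2895] shift [-0.053  0.02  -0.003] turn [-0.    -0.     0.001] F [-0.2  0.5 -0.2] w 0.144
[-0.58  0.19  0.64  1.76 -0.12  1.22 -0.08]
```

View pics/w0.png

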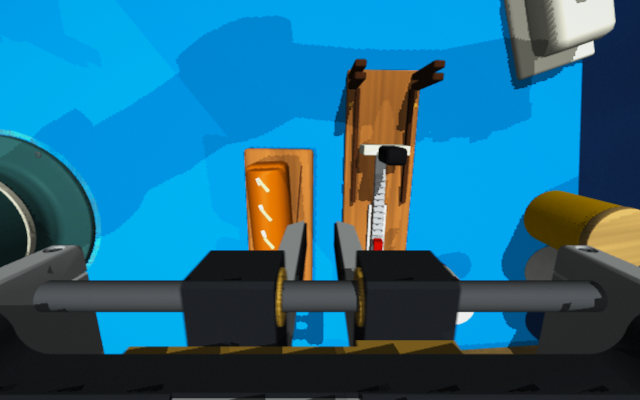

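```bash
python3 -m pendant '[{"translation":[-0.75,0.1,0],"delta_rot":[0,0,0],"claw":-1},{"translation":[-0.75,0.1,0],"delta_rot":[0,0,0],"claw":-1},{"translation":[-0.75,0.1,0],"delta_rot":[0,0,0],"claw":-1},{"translation":[-0.75,0.1,0],"delta_rot":[0,0,0],"claw":-1},{"translation":[-0.75,0.1,0],"delta_rot":[0,0,0],"claw":-1},{"translation":[-0.75,0.1,0],"delta_rot":[0,0,0],"claw":-1},{"translation":[-0.75,0.1,0],"delta_rot":[0,0,0],"claw":-1}]'
python3 - <<'E'
from h import *
from rig import ctrl
import cv2
s=ctrl.sense();c=ctrl.snapshot("wrist");w=wristcam(c,s);pickle.dump(w,open("w1.pkl","wb"));to([.53,-.03,.29],1.392)
cv2.imwrite("pics/w1.png",cv2.resize(c["pixels"][90:290,200:460],None,fx=3,fy=3,interpolation=cv2.INTER_CUBIC))
E
```

```text
time_s: 3.2
position: [0.5211, -0.1696, 0.2895]
orientation: [-2.41, -2.015, -0.0]
ft_force: [0.1, -0.3, 0.0]
grip_width: 0.006
grip_force: 0.0
t 3.25 pos [ 0.5211 -0.1698  0.2895] shift [ 0.696 -0.08  -0.002] turn [ 0.    -0.     0.001] F [ 0.3 -0.7 -0.4] w 0.005
```

View pics/w1.png

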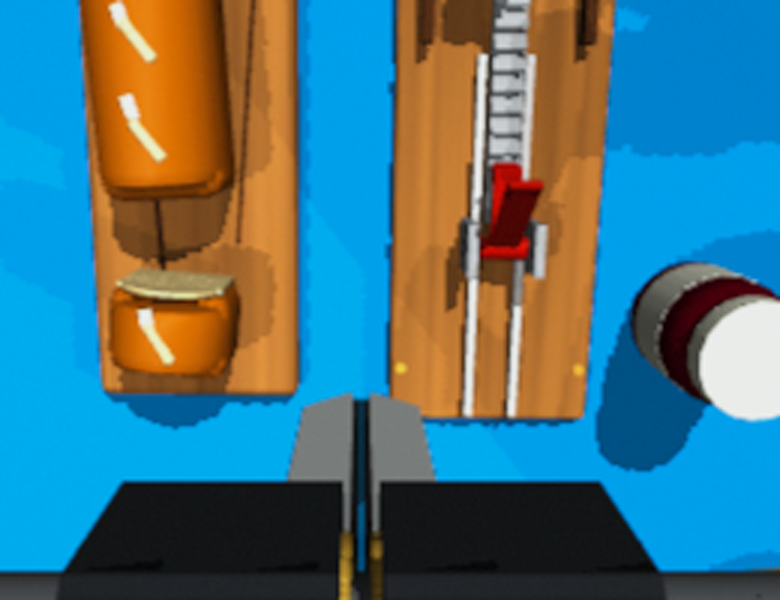

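```bash
python3 - <<'E'
from h import *
d=pickle.load(open("d0.pkl","rb"));t=d["top"];sc=d["scene"];w0=pickle.load(open("w0.pkl","rb"));w1=pickle.load(open("w1.pkl","rb"))
T=lambda L:[((u+.5)/5-.5+290,(v+.5)/5-.5+155) for u,v in L]
S=lambda L:[((u+.5)/3.8-.5+215,(v+.5)/3.8-.5+165) for u,v in L]
W=lambda L:[((u+.5)/3-.5+200,(v+.5)/3-.5+90) for u,v in L]
C=[[-.2,-.055,.014],[-.2,.055,.014],[.2,.055,.014],[.2,-.055,.014]]
p,r=fit([(t,C,T([(675,162),(645,330),(20,200),(53,40)])),(sc,[C[1],C[3]],S([(170,485),(659,180)])),(w1,[C[0],C[1]],W([(583,416),(391,411)])),(w0,[C[3]],[(419,71)]),],[.6,-.1,1.4])
print("slicer",p,r.round(1))
B=[[.135,-.055,.018],[-.135,-.055,.018],[-.135,.055,.018],[.135,.055,.018]]
b,r=fit([(t,B,T([(183,320),(605,405),(575,578),(152,487)])),(sc,B[:3],S([(387,160),(125,420),(15,328)])),(w1,[B[1],B[2]],W([(297,390),(104,392)])),(w0,[B[0],B[3]],[(313,150),(245,150)])],[.5,-.1,1.5])
print("board",b,r.round(1))
def loc(q,P):
    c,s=np.cos(q[2]),np.sin(q[2]);v=P[:2]-q[:2];return (np.array([c*v[0]+s*v[1],-s*v[0]+c*v[1]])*1e3).round(1)
for n,uv,z in[("cheekL",W([(470,248)])[0],.05),("cheekR",W([(540,250)])[0],.05),("tabend",W([(527,183)])[0],.086)]:print(n,loc(p,back(w1,uv,z)))
print("handle w0",loc(p,back(w0,(393,155),.118)),"plate top L,R w0",loc(p,back(w0,(362,149),.062)),"top",loc(p,back(t,T([(222,125)])[0],.118)))
print("plateL top",loc(p,back(t,T([(203,180)])[0],.062)),loc(p,back(t,T([(224,97)])[0],.062)))
for n,c,uvs,z in[("R",w1,W([(224,60),(232,170)]),.03),("R",w0,[(289,185),(296,245)],.03),("L",w1,W([(86,90),(100,170)]),.06),("L",w0,[(247,180),(252,245)],.06),
 ("rearlow",w1,W([(165,197)]),.02),("reartop",w1,W([(165,190)]),.04),("far top",w0,[(267,165)],.06),("marks",t,T([(230,437),(297,446),(362,457)]),.083),("marksw1",w1,W([(133,32),(143,128)]),.083)]:
    print("loaf in board",n,z,[loc(b,back(c,u,z)) for u in uvs])
E
```

```text
slicer [ 0.60960102 -0.08021499  1.39168378] [ 0.2 -0.4 -0.3  0.3 -0.7  0.8 -0.  -1.2 -1.5 -1.  -0.4 -3.1  1.3  1.6
 -0.2  3.2  0.7 -1.6]
board [ 0.4451818  -0.10227566  1.38598397] [-0.  -1.2  0.6 -0.3 -0.3  0.  -1.2  0.1  0.6 -0.3 -0.4 -0.1 -2.3 -0.1
  1.9  3.1 -0.3  2.   0.5 -0.8 -2.2 -1.4]
cheekL [-97.7  18. ]
cheekR [-98.7 -16.5]
tabend [-63.7  -1.7]
handle w0 [83.1  3. ] plate top L,R w0 [86.8 32.9] top [80.6 -5.8]
plateL top [86.9 22.1] [ 84.6 -30.5]
loaf in board R 0.03 [array([ 43. , -18.9]), array([-10. , -21.3])]
loaf in board R 0.03 [array([ 80.3, -17.2]), array([-19.7, -26.9])]
loaf in board L 0.06 [array([27.3, 40.4]), array([-8.9, 36.3])]
loaf in board L 0.06 [array([92.8, 40.2]), array([-7.8, 37.8])]
loaf in board rearlow 0.02 [array([-24.6,  15.4])]
loaf in board reartop 0.04 [array([-19.5,  10.7])]
loaf in board far top 0.06 [array([114.8,  10.5])]
loaf in board marks 0.083 [array([90.3, 14.7]), array([50.2, 11.7]), array([11. , 10.1])]
loaf in board marksw1 0.083 [array([50.6, 11.6]), array([10.6,  9.4])]
```

```bash
cat >> h.py <<'E'
SL=np.array([.6096,-.0802,1.3917])
def tos(x,y,z,yaw=SL[2]): to(place(SL,[[x,y,z]])[0],yaw)
def here():
    from rig import ctrl
    s=ctrl.sense();c,n=np.cos(SL[2]),np.sin(SL[2]);v=s["position"][:2]-SL[:2]
    print("slicer xyz mm",((np.array([c*v[0]+n*v[1],-n*v[0]+c*v[1],s["position"][2]]))*1e3).round(1),"F",s["ft_force"].round(1),"grip",s["grip_width"],s["grip_force"],"q",s["qpos"].round(2))
E
python3 -c "
from h import *
tos(-.025,0,.13);tos(-.025,0,.062)"
```

```text
t 3.25 pos [ 0.5211 -0.1698  0.2895] shift [0.394 0.356 0.798] turn [ 0.    -0.     0.001] F [ 0.3 -0.7 -0.4] w 0.005
t 3.25 pos [ 0.5211 -0.1698  0.2895] shift [0.394 0.356 1.138] turn [ 0.    -0.     0.001] F [ 0.3 -0.7 -0.4] w 0.005
```

```bash
python3 -m pendant '[{"translation":[0.39,0.36,0.2],"delta_rot":[0,0,0],"claw":-1},{"translation":[0.39,0.36,0.2],"delta_rot":[0,0,0],"claw":-1},{"translation":[0.39,0.36,0.2],"delta_rot":[0,0,0],"claw":-1},{"translation":[0.39,0.36,0.9],"delta_rot":[0,0,0],"claw":-1},{"translation":[0.39,0.36,0.9],"delta_rot":[0,0,0],"claw":-1},{"translation":[0.39,0.36,0.9],"delta_rot":[0,0,0],"claw":-1},{"translation":[0.39,0.36,0.9],"delta_rot":[0,0,0],"claw":-1},{"translation":[0.39,0.36,0.9],"delta_rot":[0,0,0],"claw":-1},{"translation":[0.39,0.36,0.9],"delta_rot":[0,0,0],"claw":-1}]'
python3 -c "
from h import *
here();tos(-.025,0,.062)"
```

```text
time_s: 4.15
position: [0.6069, -0.1076, 0.112]
orientation: [2.411, 2.011, 0.003]
ft_force: [-0.9, -1.1, 0.6]
grip_width: 0.007
grip_force: 0.0
slicer xyz mm [-27.5  -2.2 112. ] F [-0.9 -1.1  0.6] grip 0.006602333791273756 0.0 q [-0.32  0.57  0.6   1.74 -0.38  0.95  0.26]
t 4.15 pos [ 0.6069 -0.1076  0.112 ] shift [ 0.012 -0.012  0.25 ] turn [ 0.004 -0.    -0.002] F [-0.9 -1.1  0.6] w 0.007
```

```bash
python3 -m pendant '[{"translation":[0.01,-0.01,0.25],"delta_rot":[0,0,0],"claw":-1},{"translation":[0.01,-0.01,0.25],"delta_rot":[0,0,0],"claw":-1},{"translation":[0.01,-0.01,0.25],"delta_rot":[0,0,0],"claw":-1},{"translation":[-0.05,-0.01,0.25],"delta_rot":[0,0,0],"claw":-1},{"translation":[-0.1,-0.01,0.25],"delta_rot":[0,0,0],"claw":-1},{"translation":[-0.15,-0.01,0.25],"delta_rot":[0,0,0],"claw":-1},{"translation":[-0.2,-0.01,0.25],"delta_rot":[0,0,0],"claw":-1},{"translation":[-0.25,-0.01,0.25],"delta_rot":[0,0,0],"claw":-1},{"translation":[-0.3,-0.01,0.25],"delta_rot":[0,0,0],"claw":-1},{"translation":[-0.35,-0.01,0.25],"delta_rot":[0,0,0],"claw":-1},{"translation":[-0.4,-0.01,0.25],"delta_rot":[0,0,0],"claw":-1},{"translation":[-0.45,-0.01,0.23],"delta_rot":[0,0,0],"claw":-1},{"translation":[-0.5,-0.01,0.2],"delta_rot":[0,0,0],"claw":-1},{"translation":[-0.5,-0.01,0.2],"delta_rot":[0,0,0],"claw":-1}]'
python3 -c "
from h import *
here()"
python3 -m pendant '[{"translation":[0,0,-0.3],"delta_rot":[0,0,0],"claw":-1},{"translation":[0,0,-0.7],"delta_rot":[0,0,0],"claw":-1},{"translation":[0,0,-0.7],"delta_rot":[0,0,0],"claw":-1},{"translation":[0.0,0,-0.7],"delta_rot":[0,0,0],"claw":0},{"translation":[0.0,0,-0.7],"delta_rot":[0,0,0],"claw":0}]'
python3 - <<'E'
from h import *
from rig import ctrl
import cv2
here();tos(.081,.0,.15)
a=ctrl.snapshot("scene")["pixels"][165:320,215:400];b=ctrl.snapshot("wrist")["pixels"][40:300,200:460]
cv2.imwrite("pics/p1.png",np.hstack([cv2.resize(a,(400,335)),cv2.resize(b,(335,335))]))
E
```

```text
time_s: 5.55
position: [0.5853, -0.2079, 0.0704]
orientation: [2.414, 2.008, -0.001]
ft_force: [0.4, -0.2, 0.1]
grip_width: 0.006
grip_force: 0.0
slicer xyz mm [-130.     1.2   70.4] F [ 0.4 -0.2  0.1] grip 0.006417426517897035 0.0 q [-0.13  0.63  0.57  1.75 -0.42  0.89  0.45]
time_s: 6.05
position: [0.5859, -0.2052, 0.2099]
orientation: [2.412, 2.012, 0.001]
ft_force: [-0.6, 0.4, -0.5]
grip_width: 0.139
grip_force: 0.0
slicer xyz mm [-127.2    1.1  209.9] F [-0.6  0.4 -0.5] grip 0.13892391042855237 0.0 q [-0.19  0.47  0.66  1.64 -0.31  1.14  0.36]
t 6.05 pos [ 0.5859 -0.2052  0.2099] shift [1.041 0.004 0.3  ] turn [ 0.001 -0.    -0.001] F [-0.6  0.4 -0.5] w 0.139
```

View pics/p1.png

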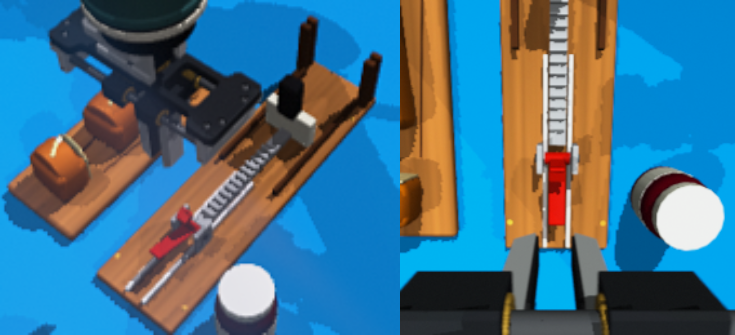

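The pawl lies backward, open (red tab behind the cheeks in both views). Next I'll grip the handle.

```bash
python3 -m pendant '[{"translation":[1,0,0],"delta_rot":[0,0,0],"claw":0.3},{"translation":[1,0,0],"delta_rot":[0,0,0],"claw":0.3},{"translation":[1,0,0],"delta_rot":[0,0,0],"claw":0.3},{"translation":[1,0,0],"delta_rot":[0,0,0],"claw":0.3},{"translation":[1,0,0],"delta_rot":[0,0,0],"claw":0.3},{"translation":[1,0,0],"delta_rot":[0,0,0],"claw":0.3},{"translation":[1,0,0],"delta_rot":[0,0,0],"claw":0.3},{"translation":[1,0,0],"delta_rot":[0,0,0],"claw":0.3}]'
python3 -c "
from h import *
here();tos(.082,.0,.080)"
```

```text
time_s: 6.95
position: [0.6213, -0.0103, 0.2092]
orientation: [2.415, 2.009, -0.001]
ft_force: [-0.6, -0.8, 0.5]
grip_width: 0.649
grip_force: 0.0
slicer xyz mm [ 70.8   0.9 209.2] F [-0.6 -0.8  0.5] grip 0.6488155875414382 0.0 q [-0.49  0.47  0.62  1.64 -0.29  1.13  0.02]
t 6.95 pos [ 0.6213 -0.0103  0.2092] shift [0.056 0.005 0.646] turn [-0.001  0.001 -0.005] F [-0.6 -0.8  0.5] w 0.649
```

```bash
python3 -m pendant '[{"translation":[0.05,0,0.15],"delta_rot":[0,0,0],"claw":0.3},{"translation":[0.05,0,0.3],"delta_rot":[0,0,0],"claw":0.3},{"translation":[0.05,0,0.4],"delta_rot":[0,0,0],"claw":0.3},{"translation":[0.05,0,0.5],"delta_rot":[0,0,0],"claw":0.3},{"translation":[0.05,0,0.6],"delta_rot":[0,0,0],"claw":0.3},{"translation":[0.05,0,0.64],"delta_rot":[0,0,0],"claw":0.3},{"translation":[0.05,0,0.64],"delta_rot":[0,0,0],"claw":-1},{"translation":[0.05,0,0.64],"delta_rot":[0,0,0],"claw":-1},{"translation":[0.05,0,0.64],"delta_rot":[0,0,0],"claw":-1},{"translation":[0.05,0,0.64],"delta_rot":[0,0,0],"claw":-1},{"translation":[0.05,0,0.64],"delta_rot":[0,0,0],"claw":-1},{"translation":[0.05,0,0.64],"delta_rot":[0,0,0],"claw":-1}]' 20
python3 -c "
from h import *
here();tos(-.012,.0,.080)"
```

```text
time_s: 8.15
position: [0.6265, 0.0006, 0.0825]
orientation: [2.409, 2.008, 0.007]
ft_force: [23.0, -4.6, -14.1]
grip_width: 0.273
grip_force: 20.0
slicer xyz mm [82.5 -2.3 82.5] F [ 23.   -4.6 -14.1] grip 0.2727362570757801 20.00161439180374 q [-0.45  0.61  0.55  1.73 -0.39  0.9   0.08]
t 8.15 pos [6.265e-01 6.000e-04 8.250e-02] shift [-0.472 -0.011  0.012] turn [ 0.009  0.    -0.002] F [ 23.   -4.6 -14.1] w 0.273
```

```bash
python3 -m pendant '[{"translation":[0,0.015,0],"delta_rot":[0,0,0],"claw":-1},{"translation":[0,0.02,0],"delta_rot":[0,0,0],"claw":-1},{"translation":[-0.03,0.02,0],"delta_rot":[0,0,0],"claw":-1},{"translation":[-0.06,0.02,0],"delta_rot":[0,0,0],"claw":-1},{"translation":[-0.09,0.02,0],"delta_rot":[0,0,0],"claw":-1},{"translation":[-0.12,0.02,0],"delta_rot":[0,0,0],"claw":-1},{"translation":[-0.15,0.02,0],"delta_rot":[0,0,0],"claw":-1},{"translation":[-0.18,0.02,0],"delta_rot":[0,0,0],"claw":-1},{"translation":[-0.21,0.02,0],"delta_rot":[0,0,0],"claw":-1},{"translation":[-0.24,0.02,0],"delta_rot":[0,0,0],"claw":-1},{"translation":[-0.27,0.02,0],"delta_rot":[0,0,0],"claw":-1},{"translation":[-0.3,0.02,0],"delta_rot":[0,0,0],"claw":-1}]'
python3 -c "
from h import *
here();tos(-.012,.0,.080)"
```

```text
time_s: 9.35
position: [0.6156, -0.0581, 0.0822]
orientation: [-2.411, -2.011, 0.0]
ft_force: [-12.6, 4.6, 15.5]
grip_width: 0.276
grip_force: 20.0
slicer xyz mm [22.8 -2.  82.2] F [-12.6   4.6  15.5] grip 0.2757361168746962 20.01179426908493 q [-0.36  0.61  0.55  1.74 -0.39  0.91  0.18]
t 9.35 pos [ 0.6156 -0.0581  0.0822] shift [-0.174 -0.01   0.011] turn [-0.002 -0.002 -0.002] F [-12.6   4.6  15.5] w 0.276
```

```bash
python3 -m pendant '[{"translation":[-0.03,-0.006,0],"delta_rot":[0,0,0],"claw":-1},{"translation":[-0.06,-0.006,0],"delta_rot":[0,0,0],"claw":-1},{"translation":[-0.09,-0.006,0],"delta_rot":[0,0,0],"claw":-1},{"translation":[-0.11,-0.006,0],"delta_rot":[0,0,0],"claw":-1},{"translation":[-0.13,-0.006,0],"delta_rot":[0,0,0],"claw":-1},{"translation":[-0.15,-0.006,0],"delta_rot":[0,0,0],"claw":-1},{"translation":[-0.16,-0.006,0],"delta_rot":[0,0,0],"claw":-1},{"translation":[-0.16,-0.006,0],"delta_rot":[0,0,0],"claw":-1}]'
python3 -c "
from h import *
here();tos(-.012,.0,.080)"
```

```text
time_s: 10.15
position: [0.6095, -0.0895, 0.0823]
orientation: [-2.412, -2.011, -0.001]
ft_force: [-4.7, 3.5, 9.9]
grip_width: 0.275
grip_force: 20.0
slicer xyz mm [-9.2 -1.5 82.3] F [-4.7  3.5  9.9] grip 0.2749030937322046 20.00015616416931 q [-0.31  0.6   0.56  1.75 -0.39  0.9   0.23]
t 10.15 pos [ 0.6095 -0.0895  0.0823] shift [-0.014 -0.008  0.011] turn [-0.    -0.001 -0.002] F [-4.7  3.5  9.9] w 0.275
```

Push gently into the stop until the force shows it.

```bash
python3 -m pendant '[{"translation":[-0.01,-0.003,0],"delta_rot":[0,0,0],"claw":-1},{"translation":[-0.02,-0.003,0],"delta_rot":[0,0,0],"claw":-1},{"translation":[-0.03,-0.003,0],"delta_rot":[0,0,0],"claw":-1},{"translation":[-0.03,-0.003,0],"delta_rot":[0,0,0],"claw":-1},{"translation":[-0.03,-0.003,0],"delta_rot":[0,0,0],"claw":-1}]'
python3 -c "
from h import *
here()"
python3 -m pendant '[{"translation":[-0.01,0,0],"delta_rot":[0,0,0],"claw":-1},{"translation":[-0.02,0,0],"delta_rot":[0,0,0],"claw":-1},{"translation":[-0.02,0,0],"delta_rot":[0,0,0],"claw":-1}]'
python3 -c "
from h import *
here()"
```

```text
time_s: 10.65
position: [0.6091, -0.0914, 0.0822]
orientation: [-2.407, -2.014, -0.006]
ft_force: [1.6, 18.9, 6.6]
grip_width: 0.275
grip_force: 20.0
slicer xyz mm [-11.2  -1.5  82.2] F [ 1.6 18.9  6.6] grip 0.2751078292720597 20.007154047489166 q [-0.3   0.6   0.55  1.75 -0.39  0.9   0.24]
time_s: 10.95
position: [0.6084, -0.0951, 0.082]
orientation: [-2.407, -2.014, -0.007]
ft_force: [2.8, 20.2, 4.4]
grip_width: 0.275
grip_force: 19.9
slicer xyz mm [-14.8  -1.5  82. ] F [ 2.8 20.2  4.4] grip 0.2754329259222234 19.937423765659332 q [-0.3   0.6   0.55  1.75 -0.4   0.9   0.25]
```

```bash
python3 -m pendant '[{"translation":[0,0,0],"delta_rot":[0,0,0],"claw":0.3},{"translation":[0,0,0],"delta_rot":[0,0,0],"claw":0.3},{"translation":[0,0,0],"delta_rot":[0,0,0],"claw":0.3},{"translation":[0,0,0],"delta_rot":[0,0,0],"claw":0.3},{"translation":[0,0,-0.2],"delta_rot":[0,0,0],"claw":0.3},{"translation":[0,0,-0.5],"delta_rot":[0,0,0],"claw":0.3},{"translation":[0,0,-0.8],"delta_rot":[0,0,0],"claw":1},{"translation":[0,0,-0.8],"delta_rot":[0,0,0],"claw":1},{"translation":[0,0,-0.8],"delta_rot":[0,0,0],"claw":1},{"translation":[0,0,-0.8],"delta_rot":[0,0,0],"claw":1}]'
python3 -c "
from h import *
here();to([.4434,-.052,.16],1.439)"
```

```text
time_s: 11.95
position: [0.6071, -0.0996, 0.2412]
orientation: [-2.413, -2.012, -0.0]
ft_force: [-0.1, 0.8, 0.2]
grip_width: 0.956
grip_force: 0.0
slicer xyz mm [-19.5  -1.  241.2] F [-0.1  0.8  0.2] grip 0.9555789884018799 0.0 q [-0.36  0.43  0.64  1.62 -0.27  1.19  0.16]
t 11.95 pos [ 0.6071 -0.0996  0.2412] shift [ 0.087 -0.848  0.406] turn [ 0.    -0.    -0.062] F [-0.1  0.8  0.2] w 0.956
```

```bash
python3 -m pendant '[{"translation":[-0.35,-0.6,0],"delta_rot":[0,0,-0.06],"claw":1},{"translation":[-0.35,-0.6,0],"delta_rot":[0,0,-0.06],"claw":1},{"translation":[-0.35,-0.6,0],"delta_rot":[0,0,-0.06],"claw":1},{"translation":[-0.35,-0.6,0],"delta_rot":[0,0,-0.06],"claw":1},{"translation":[-0.35,-0.6,0],"delta_rot":[0,0,-0.06],"claw":1},{"translation":[-0.35,-0.6,0],"delta_rot":[0,0,-0.06],"claw":1},{"translation":[-0.35,-0.6,0],"delta_rot":[0,0,-0.06],"claw":1}]'
python3 - <<'E'
from h import *
from rig import ctrl
import cv2
s=ctrl.sense();c=ctrl.snapshot("wrist");w=wristcam(c,s);pickle.dump(w,open("w2.pkl","wb"));here();to([.4434,-.052,.16],1.439)
cv2.imwrite("pics/w2.png",cv2.resize(c["pixels"][20:270,200:520],None,fx=2.4,fy=2.4,interpolation=cv2.INTER_CUBIC))
E
```

```text
time_s: 12.65
position: [0.4771, -0.1465, 0.2409]
orientation: [-2.364, -2.069, 0.002]
ft_force: [-0.9, -0.4, -0.6]
grip_width: 0.998
grip_force: 0.0
slicer xyz mm [-89.  118.6 241. ] F [-0.5 -0.4 -0.5] grip 0.9992770750265642 0.0 q [-0.38  0.18  0.7   1.9  -0.13  1.11  0.24]
t 12.7 pos [ 0.4771 -0.1466  0.241 ] shift [ 0.447 -0.229  0.405] turn [-0.001  0.001 -0.001] F [-0.5 -0.4 -0.5] w 0.999
```

View pics/w2.png

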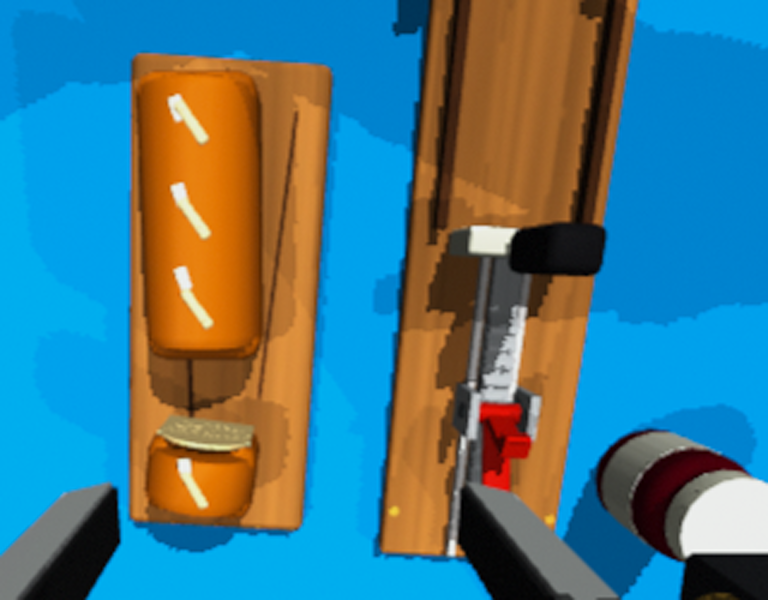

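```bash
python3 - <<'E'
from h import *
w=pickle.load(open("w2.pkl","rb"))
W=lambda u,v:((u+.5)/2.4-.5+200,(v+.5)/2.4-.5+20)
B=lambda u,v,z:back(w,W(u,v),z)[:2]
for n,a,b,z in[("marks",(187,118),(194,298),.084),("right.03",(258,90),(262,340),.03),("right.055",(258,90),(262,340),.055),("left.06",(138,90),(150,340),.06)]:
    A,C=B(*a,z),B(*b,z);v=A-C;print(n,A.round(4),C.round(4),"yaw",np.arctan2(v[1],v[0]).round(3))
print("mark mid",B(189,211,.084).round(4),"rear end",B(205,357,.03).round(4),"far",B(200,70,.06).round(4))
c,s=np.cos(SL[2]),np.sin(SL[2])
for n,u,v,z in[("platefrontL",452,231,.062),("plate front at handle",490,228,.062),("handle",558,250,.118),("railL rear",435,240,.026),("cornerL",380,552,.014),("cornerR",552,553,.014)]:
    q=B(u,v,z)-SL[:2];print(n,((c*q[0]+s*q[1])*1e3).round(1),((-s*q[0]+c*q[1])*1e3).round(1))
E
```

```text
marks [ 0.448  -0.0104] [ 0.438  -0.0903] yaw 1.446
right.03 [0.481  0.0095] [ 0.4648 -0.1199] yaw 1.445
right.055 [0.4813 0.0036] [ 0.4661 -0.1174] yaw 1.445
left.06 [0.424  0.0101] [ 0.4082 -0.1092] yaw 1.44
mark mid [ 0.4422 -0.0504] rear end [ 0.4311 -0.1252] far [0.4551 0.0149]
platefrontL -2.5 41.1
plate front at handle -0.1 22.2
handle -11.4 7.8
railL rear -5.6 41.9
cornerL -197.4 56.0
cornerR -192.9 -53.3
```

```bash
python3 -m pendant '[{"translation":[0.44,-0.23,0],"delta_rot":[0,0,-0.006],"claw":1},{"translation":[0.44,-0.23,0.1],"delta_rot":[0,0,-0.006],"claw":1},{"translation":[0.44,-0.23,0.3],"delta_rot":[0,0,-0.006],"claw":1},{"translation":[0.44,-0.23,0.5],"delta_rot":[0,0,-0.006],"claw":1},{"translation":[0.44,-0.23,0.5],"delta_rot":[0,0,-0.006],"claw":1},{"translation":[0.44,-0.23,0.5],"delta_rot":[0,0,-0.006],"claw":1}]'
python3 -c "
from h import *
to([.444,-.053,.036],1.443)"
```

```text
time_s: 13.3
position: [0.443, -0.054, 0.1421]
orientation: [2.36, 2.073, -0.003]
ft_force: [0.4, -1.1, -0.1]
grip_width: 0.998
grip_force: 0.0
t 13.3 pos [ 0.443  -0.054   0.1421] shift [0.006 0.005 0.53 ] turn [-0.001  0.002 -0.002] F [ 0.4 -1.1 -0.1] w 0.998
```

```bash
python3 -m pendant '[{"translation":[0.006,0.005,0.15],"delta_rot":[0,0,0],"claw":1},{"translation":[0.006,0.005,0.3],"delta_rot":[0,0,0],"claw":1},{"translation":[0.006,0.005,0.42],"delta_rot":[0,0,0],"claw":1},{"translation":[0.006,0.005,0.5],"delta_rot":[0,0,0],"claw":1},{"translation":[0.006,0.005,0.53],"delta_rot":[0,0,0],"claw":1},{"translation":[0.006,0.005,0.53],"delta_rot":[0,0,0],"claw":1},{"translation":[0.006,0.005,0.53],"delta_rot":[0,0,0],"claw":-1},{"translation":[0.006,0.005,0.53],"delta_rot":[0,0,0],"claw":-1},{"translation":[0.006,0.005,0.53],"delta_rot":[0,0,0],"claw":-1},{"translation":[0.006,0.005,0.53],"delta_rot":[0,0,0],"claw":-1},{"translation":[0.006,0.005,0.53],"delta_rot":[0,0,0],"claw":-1},{"translation":[0.006,0.005,0.53],"delta_rot":[0,0,0],"claw":-1}]' 20
python3 -c "
from h import *
here()"
```

```text
time_s: 14.5
position: [0.4441, -0.0525, 0.0357]
orientation: [2.36, 2.074, 0.001]
ft_force: [-1.2, 0.9, 6.3]
grip_width: 0.637
grip_force: 20.0
slicer xyz mm [ -2.2 167.8  35.7] F [-1.2  0.9  6.3] grip 0.636786200821502 19.9969931691885 q [-0.4   0.41  0.53  2.19 -0.36  0.62  0.25]
```

```bash
python3 -m pendant '[{"translation":[0,0,-0.05],"delta_rot":[0,0,0],"claw":-1},{"translation":[0,0,-0.15],"delta_rot":[0,0,0],"claw":-1},{"translation":[0,0,-0.3],"delta_rot":[0,0,0],"claw":-1},{"translation":[0,0,-0.45],"delta_rot":[0,0,0],"claw":-1},{"translation":[0,0,-0.6],"delta_rot":[0,0,0],"claw":-1},{"translation":[0,0,-0.75],"delta_rot":[0,0,0],"claw":-1},{"translation":[0,0,-0.85],"delta_rot":[0,0,0],"claw":-1},{"translation":[0,0,-0.9],"delta_rot":[0,0,0],"claw":-1},{"translation":[0,0,-0.9],"delta_rot":[0,0,0],"claw":-1}]' 30
python3 -c "
from h import *
here();tos(.087,-.0015,.216)"
```

```text
time_s: 15.4
position: [0.4441, -0.0525, 0.2163]
orientation: [2.359, 2.074, 0.002]
ft_force: [0.5, -0.5, -4.0]
grip_width: 0.638
grip_force: 30.0
slicer xyz mm [ -2.2 167.7 216.3] F [ 0.5 -0.5 -4. ] grip 0.6379812473730396 29.994049910455942 q [-0.57  0.09  0.66  2.04 -0.06  1.03 -0.01]
t 15.4 pos [ 0.4441 -0.0525  0.2163] shift [0.403 0.868 0.003] turn [ 0.002 -0.001  0.064] F [ 0.5 -0.5 -4. ] w 0.638
```

```bash
python3 -m pendant '[{"translation":[0.07,0.15,0],"delta_rot":[0,0,0.02],"claw":-1},{"translation":[0.14,0.3,0],"delta_rot":[0,0,0.04],"claw":-1},{"translation":[0.21,0.45,0],"delta_rot":[0,0,0.064],"claw":-1},{"translation":[0.28,0.6,0],"delta_rot":[0,0,0.064],"claw":-1},{"translation":[0.35,0.75,0],"delta_rot":[0,0,0.064],"claw":-1},{"translation":[0.39,0.83,0],"delta_rot":[0,0,0.064],"claw":-1},{"translation":[0.403,0.868,0],"delta_rot":[0,0,0.064],"claw":-1},{"translation":[0.403,0.868,0],"delta_rot":[0,0,0.064],"claw":-1},{"translation":[0.403,0.868,0],"delta_rot":[0,0,0.064],"claw":-1}]'
python3 - <<'E'
from h import *
from rig import ctrl
import cv2
here();tos(.087,-.0015,.06)
a=ctrl.snapshot("scene")["pixels"][100:300,240:400];s=ctrl.sense();c=ctrl.snapshot("wrist");pickle.dump(wristcam(c,s),open("w3.pkl","wb"))
b=c["pixels"][40:290,180:480]
cv2.imwrite("pics/p3.png",np.hstack([cv2.resize(a,(320,400)),cv2.resize(b,(480,400),interpolation=cv2.INTER_CUBIC)]))
E
```

```text
time_s: 16.3
position: [0.6255, 0.0044, 0.2149]
orientation: [-2.412, -2.013, 0.002]
ft_force: [0.9, 0.3, -3.7]
grip_width: 0.637
grip_force: 30.0
slicer xyz mm [ 86.   -0.5 214.9] F [ 0.9  0.3 -3.7] grip 0.6366833072438487 29.993918426334858 q [-0.5   0.47  0.61  1.62 -0.29  1.15 -0.  ]
t 16.3 pos [0.6255 0.0044 0.2149] shift [0.005 0.006 0.775] turn [-0.001  0.001 -0.001] F [ 0.9  0.3 -3.7] w 0.637
```

View pics/p3.png

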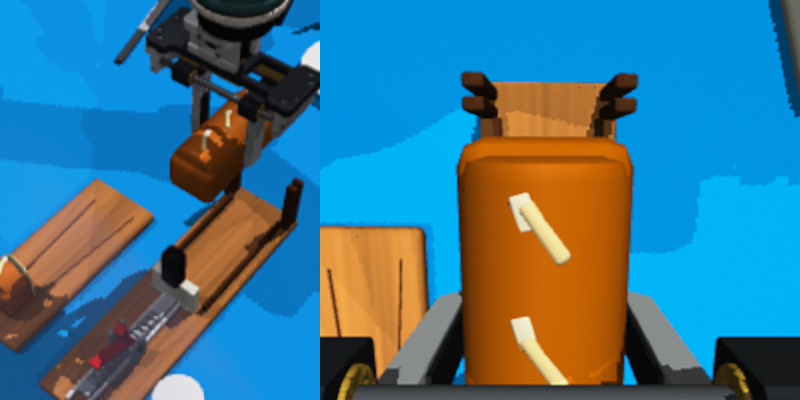

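```bash
python3 -m pendant '[{"translation":[0.005,0.006,0.1],"delta_rot":[0,0,0],"claw":-1},{"translation":[0.005,0.006,0.2],"delta_rot":[0,0,0],"claw":-1},{"translation":[0.005,0.006,0.3],"delta_rot":[0,0,0],"claw":-1},{"translation":[0.005,0.006,0.4],"delta_rot":[0,0,0],"claw":-1},{"translation":[0.005,0.006,0.5],"delta_rot":[0,0,0],"claw":-1},{"translation":[0.005,0.006,0.6],"delta_rot":[0,0,0],"claw":-1},{"translation":[0.005,0.006,0.68],"delta_rot":[0,0,0],"claw":-1},{"translation":[0.005,0.006,0.74],"delta_rot":[0,0,0],"claw":-1},{"translation":[0.005,0.006,0.775],"delta_rot":[0,0,0],"claw":-1},{"translation":[0.005,0.006,0.775],"delta_rot":[0,0,0],"claw":-1}]'
python3 -c "
from h import *
here();tos(.087,-.0015,.032)"
```

```text
time_s: 17.4
position: [0.6274, 0.0058, 0.06]
orientation: [-2.411, -2.014, 0.001]
ft_force: [0.1, 0.3, -2.0]
grip_width: 0.638
grip_force: 30.0
slicer xyz mm [87.8 -2.2 60. ] F [ 0.1  0.3 -2. ] grip 0.6383827710416847 29.9939950928092 q [-0.44  0.65  0.52  1.73 -0.4   0.88  0.08]
t 17.4 pos [0.6274 0.0058 0.06  ] shift [-0.004 -0.004  0.14 ] turn [-0.001  0.     0.   ] F [ 0.1  0.3 -2. ] w 0.638
```

```bash
python3 -m pendant '[{"translation":[-0.004,-0.004,0.03],"delta_rot":[0,0,0],"claw":-1},{"translation":[-0.004,-0.004,0.06],"delta_rot":[0,0,0],"claw":-1},{"translation":[-0.004,-0.004,0.085],"delta_rot":[0,0,0],"claw":-1},{"translation":[-0.004,-0.004,0.105],"delta_rot":[0,0,0],"claw":-1},{"translation":[-0.004,-0.004,0.12],"delta_rot":[0,0,0],"claw":-1},{"translation":[-0.004,-0.004,0.13],"delta_rot":[0,0,0],"claw":-1},{"translation":[-0.004,-0.004,0.135],"delta_rot":[0,0,0],"claw":-1},{"translation":[-0.004,-0.004,0.135],"delta_rot":[0,0,0],"claw":-1}]'
python3 -c "
from h import *
here()"
```

```text
time_s: 18.2
position: [0.6268, 0.0052, 0.0334]
orientation: [2.411, 2.014, -0.0]
ft_force: [-0.3, 0.3, -2.1]
grip_width: 0.635
grip_force: 30.0
slicer xyz mm [87.1 -1.7 33.4] F [-0.3  0.3 -2.1] grip 0.6352038594622199 29.9940244294703 q [-0.42  0.68  0.5   1.74 -0.42  0.83  0.1 ]
```

Not quite touching yet (33.4 against 31.7 expected), so I'll go down another 2 mm.

```bash
python3 -m pendant '[{"translation":[0,0,0.004],"delta_rot":[0,0,0],"claw":-1},{"translation":[0,0,0.008],"delta_rot":[0,0,0],"claw":-1},{"translation":[0,0,0.011],"delta_rot":[0,0,0],"claw":-1},{"translation":[0,0,0.011],"delta_rot":[0,0,0],"claw":-1}]'
python3 -c "
from h import *
here()"
```

```text
time_s: 18.6
position: [0.6269, 0.0052, 0.0318]
orientation: [-2.411, -2.014, -0.001]
ft_force: [-4.1, 0.4, 6.8]
grip_width: 0.634
grip_force: 30.0
slicer xyz mm [87.1 -1.8 31.8] F [-4.1  0.4  6.8] grip 0.6337227059620344 29.995765797793865 q [-0.42  0.68  0.5   1.74 -0.43  0.83  0.1 ]
```

```bash
python3 -m pendant '[{"translation":[0,0,0],"delta_rot":[0,0,0],"claw":0.6},{"translation":[0,0,0],"delta_rot":[0,0,0],"claw":0.6},{"translation":[0,0,0],"delta_rot":[0,0,0],"claw":0.6},{"translation":[0,0,0],"delta_rot":[0,0,0],"claw":0.6},{"translation":[0,0,-0.1],"delta_rot":[0,0,0],"claw":0.6},{"translation":[0,0,-0.25],"delta_rot":[0,0,0],"claw":0.6},{"translation":[0,0,-0.5],"delta_rot":[0,0,0],"claw":0.6},{"translation":[0,0,-0.75],"delta_rot":[0,0,0],"claw":0.6},{"translation":[0,0,-1],"delta_rot":[0,0,0],"claw":0.6},{"translation":[0,0,-1],"delta_rot":[0,0,0],"claw":0.6},{"translation":[0,0,-1],"delta_rot":[0,0,0],"claw":0.6}]'
python3 -m pendant '[{"translation":[-0.75,-0.7,0],"delta_rot":[0,0,0],"claw":0.6},{"translation":[-0.75,-0.7,0],"delta_rot":[0,0,0],"claw":0.6},{"translation":[-0.75,-0.7,0],"delta_rot":[0,0,0],"claw":0.6},{"translation":[-0.75,-0.7,0],"delta_rot":[0,0,0],"claw":0.6},{"translation":[-0.75,-0.7,0],"delta_rot":[0,0,0],"claw":0.6},{"translation":[-0.75,-0.7,0],"delta_rot":[0,0,0],"claw":0.6},{"translation":[-0.75,-0.7,0],"delta_rot":[0,0,0],"claw":0.6}]'
python3 - <<'E'
from h import *
from rig import ctrl
import cv2
here()
a=ctrl.snapshot("scene")["pixels"][150:330,215:400];b=ctrl.snapshot("wrist")["pixels"][0:270,200:480]
cv2.imwrite("pics/p4.png",np.hstack([cv2.resize(a,(411,400)),cv2.resize(b,(389,375+25),interpolation=cv2.INTER_CUBIC)]))
E
```

```text
time_s: 19.7
position: [0.6272, 0.0054, 0.2323]
orientation: [2.41, 2.014, 0.003]
ft_force: [0.2, 0.2, -0.8]
grip_width: 0.799
grip_force: 0.0
time_s: 20.4
position: [0.4628, -0.1166, 0.2308]
orientation: [-2.41, -2.015, 0.001]
ft_force: [0.5, -0.0, 0.0]
grip_width: 0.801
grip_force: 0.0
slicer xyz mm [-62.  138.  230.8] F [ 0.5 -0.   0. ] grip 0.801344055540706 0.0 q [-0.47  0.15  0.72  1.96 -0.11  1.08  0.12]
```

View pics/p4.png

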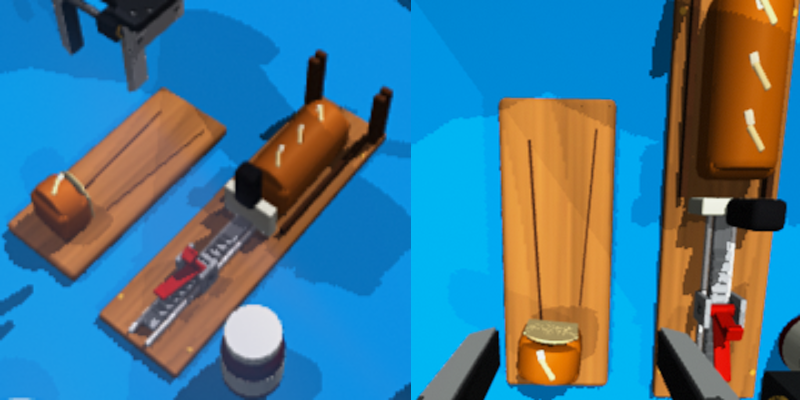

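The loaf lies flat between the rails, with a gap to the pusher plate behind it and the posts ahead. The pawl is open, the pusher is back, and the heel and jar have not moved.

```bash
python3 -c "
from rig import ctrl
print(ctrl.close_job())"
```

```text
the job is handed in; nothing more can be done
None
```

The job is handed in at about 20 s: the pawl is flipped open, the pusher is back against its stop, and the loaf lies flat and upright in the trough between plate and posts, with the heel and jam jar unmoved in the last view and nothing else approached.

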